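Sort cut board strips into the rows of their length

ROBOT

A 6-joint arm with a two-finger parallel gripper is mounted at the origin on the work surface. World frame = base frame: x ahead of the robot, y to its left, z up, the work surface at z = 0. Lengths are in m, angles in rad, forces in N, time in s.
With the tool pointing down it reaches from about 0.35 to 0.775 m from the base axis. Payload 5.5 kg.
Tool frame: the origin (TCP) lies at the very end of the fingers, on their centre line; the grasp point (between the pads) lies 19 mm behind it; x points along the fingers, y is the direction in which the jaws open and shut, and the axes are right-handed (so a half turn about x gives the same grasp; the last joint's range is limited). The gripper opens to 85 mm and grips with 20 to 120 N. Pads are 22 mm wide; open, the fingers measure 114 mm over their backs; the gripper's body (76 mm by 85 mm) begins 54 mm behind the grasp point. The pads swing forward as they close: fully open they stand 13 mm farther back than shut.
Start: joints at [-1.358, 0.313, 0.046, 1.304, 0, 1.431], TCP at [0.199, -0.54, 0.231] pointing down, gripper open.
Joint ranges: [-2.76, 2.76], [-0.86, 1.69], [-1.03, 1.26], [-2.2, 2.34], [-1.47, 1.5], [-3.14, 3.14]. Speed limits (rad/s): [2.57, 2.57, 3.14, 3.14, 3.14, 3.14].

INTERFACE

Orientations are given as a unit quaternion [w, x, y, z].
In Python, from workcell import env gives the robot as it stands.
- The arm moves only by the tool drive_tool, never from a script. Its argument "plan" is a list that holds one entry, the list of rows, each a list of 7 numbers: the shift along the tool's x, y, z in cm, then the turn, a rotation vector about the tool's x, y, z in degrees, then the opening, from 0 (shut) to 1 (fully open). In form: [[[tx, ty, tz, wx, wy, wz, fingers], ...]]. A call has exactly 5 rows; each row shifts and turns the commanded pose from where the row before left it, along the tool's axes as they then stand; what a row does not reach is not made up. A row lasts 1/12 s, in which the tool goes at most 41.7 mm and 7.16 degrees, less where a joint would pass 70% of its speed; a pose out of reach is approached as far as the arm can. A call with a gripper value outside its range is refused whole. The fingers move at their own pace and stop on an object; "squeeze" is the grip in N (left out, the last holds). Time passes only in rows, so rows that do not move let the fingers close, or fill a call up. It gives the time, the measured TCP pose, the force and the opening at its end, in the units of the state.
- env.get_state(): the state, without advancing time (a new reading comes with each control period).
- env.read_camera(name): name is "scene" or "top" or "wrist"; returns the picture (480x640x3 uint8, red, green, blue); there is no depth.
- env.camera_model(name): a dict with "camera_matrix" (3x3 intrinsics, pixels), "camera_from_world" (4x4, takes a point from world to camera coordinates); the wrist camera has in their place "T_tool_cam" (4x4, takes a point from camera to tool coordinates, whose origin is the TCP and whose axes are the tool frame's). Camera axes: x right, y down, z forward; pixel columns grow to the right and rows downward; lengths in m; the calibration is good to about 2 mm. A picture is of the moment at which its call begins: read the wrist's pose just before it. camera_model takes no time and is no camera call.
- env.hand_in(): hands the job in, once; it reports no verdict.
The state is a dict: "clock": time; "joint_pos": joint angles; "qvel": joint speeds; "tau": joint torques, N m; "tcp_pos": TCP position; "orientation": TCP orientation; "wrist_force": force on the tool from outside, world axes, zero at the start; "ft_torque": the same for the moment, N m; "finger_gap": finger opening in m.
Only numpy, scipy, OpenCV 4.12 (cv2) and the standard library are available. Lean on these libraries where they do the work, as an engineer would, in place of code of your own. Each camera call takes 0.05 s, during which the arm holds its last target.

TASK

Two freshly cut strips of white board, one short and one long, lie loose on the bench. Put each into the row of the wooden rack whose screwed-down pattern strip has the same length: lay it flat on the floor of the row's open part, lengthways along the row and about in the middle between the fences, and let go of it. The middle-length row already has its strip.

Things in the scene. Friction and masses are not known exactly. Their poses are not given: they have to be found in the camera images.
- short_strip_centre (a point): The loose short strip of white building board, 60 mm long (its own x axis), 32 mm wide (y), 30 mm thick (z), about 46 g, lying flat on the bench (z = 0) turned up to 35 degrees either way from the world x axis. This point is its centre, 15 mm above its underside. It can be gripped across its 32 mm width from above.
- long_strip_centre (a point): The loose long strip of white building board, 120 mm long (its own x axis), 32 mm wide (y), 30 mm thick (z), about 92 g, lying flat on the bench (z = 0) turned up to 35 degrees either way from the world x axis. This point is its centre, 15 mm above its underside. It can be gripped across its 32 mm width from above.
- short_pattern_centre (a point): The short pattern, 60 x 32 x 30 mm, of the same white board, screwed down in the rack (two dark screw heads on top); it marks the row for short strips. This point: its centre, 15 mm above the row's floor. x along the row, y across it, z up. The row's open part lies on its -x side, nearer the robot: middle 155 mm from this point, end stop 247 mm. Which row is which changes.
- long_pattern_centre (a point): The long pattern, 120 x 32 x 30 mm, of the same white board, screwed down in the rack (two dark screw heads on top); it marks the row for long strips. This point: its centre, 15 mm above the row's floor. x along the row, y across it, z up. The row's open part lies on its -x side, nearer the robot: middle 155 mm from this point, end stop 247 mm. Which row is which changes.
- rack: Flat wooden board, 340 (x) x 258 (y) mm, 10 mm thick: the floor of three rows along x, 78 mm wide between fences 4 mm high and 6 mm wide, centre lines 84 mm apart, 4 mm high stops at the ends. Origin: centre of its underside, on the bench. Patterns are at the +x end. The third row has a 90 mm pattern and already holds a loose 90 mm strip.
There are look-alikes about, which are no part of the job. What is shaped like the part that bears short_strip_centre but purple is not meant. Leave any purple look-alike of the part that bears long_strip_centre alone.

How it is judged:
By the outcome, as a careful person would: the job done as asked, in the order asked, and still so for the second after the job is handed in, with the robot touching nothing.
It also fails if it takes over 59 s, if anything falls off the work surface, if the arm or the gripper's body presses on something with over 40 N, if the wrist force passes 120 N, or if a joint passes its speed limit or range.

## Working session

There is one attempt and no reset: what is moved stays moved. The work goes in short steps, Python scripts to look and compute and a tool call to move; the robot and the scene stay as the last step left them, time stands still between calls to the robot, and variables do not carry over. Pictures are saved under pics/ and viewed, and the job is handed in when it is done.

Besides the shell and the picture viewer there is one more tool, called after ">>>" by a JSON object that holds its "api" and its "payload", one argument or row to a line. drive_tool: Moves the arm, as the interface text tells. Its arguments: {"type":"object","properties":{"plan":{"type":"array","items":{"type":"array","items":{"type":"array","items":{"type":"number"}}}},"squeeze":{"type":"number"}},"required":["plan"]}

```bash
mkdir -p pics; ls; python3 - <<'E'
from workcell import env
import cv2
for n in ["top","scene"]:
    cv2.imwrite(f"pics/{n}0.png",cv2.cvtColor(env.read_camera(n),cv2.COLOR_RGB2BGR))
    m=env.camera_model(n);print(n,m)
print(env.camera_model("wrist"));print(env.get_state())
E
```

```text
pics
top {'camera_matrix': array([[438.49109048,   0.        , 320.18717639],
       [  0.        , 438.49109048, 245.10767771],
       [  0.        ,   0.        ,   1.        ]]), 'camera_from_world': array([[ 0.0093597 , -0.99994735,  0.00420594, -0.01000271],
       [-0.99484365, -0.00973655, -0.10095207,  0.51530191],
       [ 0.10098771, -0.00323937, -0.9948824 ,  1.0671275 ],
       [ 0.        ,  0.        ,  0.        ,  1.        ]])}
scene {'camera_matrix': array([[480.25535766,   0.        , 319.23159231],
       [  0.        , 480.25535766, 235.68823397],
       [  0.        ,   0.        ,   1.        ]]), 'camera_from_world': array([[ 0.39270783,  0.91965802, -0.00311312, -0.17358934],
       [ 0.64648013, -0.27846117, -0.7102977 , -0.31274424],
       [-0.65409785,  0.2769269 , -0.70389452,  1.35931135],
       [ 0.        ,  0.        ,  0.        ,  1.        ]])}
{'camera_matrix': array([[330.53562976,   0.        , 314.30346198],
       [  0.        , 330.53562976, 239.32759067],
       [  0.        ,   0.        ,   1.        ]]), 'T_tool_cam': array([[ 2.7304716
[... 314 characters left out ...]
0e+00]])}
{'clock': 0.1, 'joint_pos': array([-1.35761368e+00,  3.13882225e-01,  4.50878327e-02,  1.30360663e+00,
        3.48539463e-07,  1.43123682e+00]), 'qvel': array([ 2.76422463e-04, -1.95633797e-03,  3.30114077e-03, -5.11518430e-05,
       -2.92094697e-04,  1.75265489e-03]), 'tau': array([ 2.58110711e-03, -4.81725848e+01,  2.99244082e+01,  1.28632021e-02,
       -1.05992426e-04,  1.52001138e-05]), 'tcp_pos': array([ 0.19856124, -0.53913771,  0.23052061]), 'orientation': array([-0.12350061, -0.69611638, -0.12463454,  0.69615789]), 'wrist_force': array([-0.05724569,  0.27410443, -0.00836274]), 'ft_torque': array([-0.00819957, -0.0454845 , -0.03308807]), 'finger_gap': 0.08538313894373402}
```

View pics/top0.png

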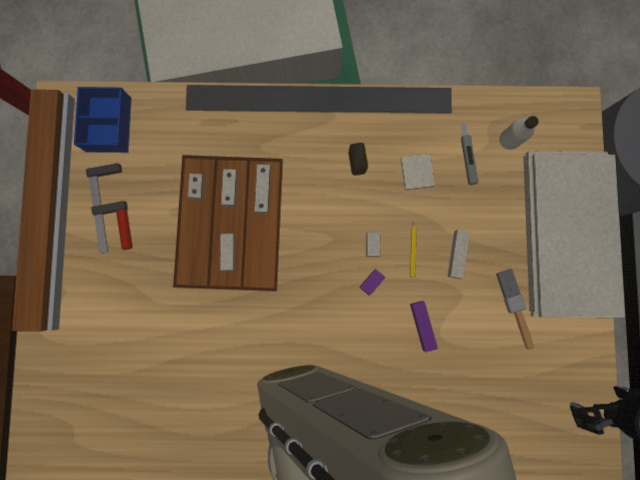

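View pics/scene0.png

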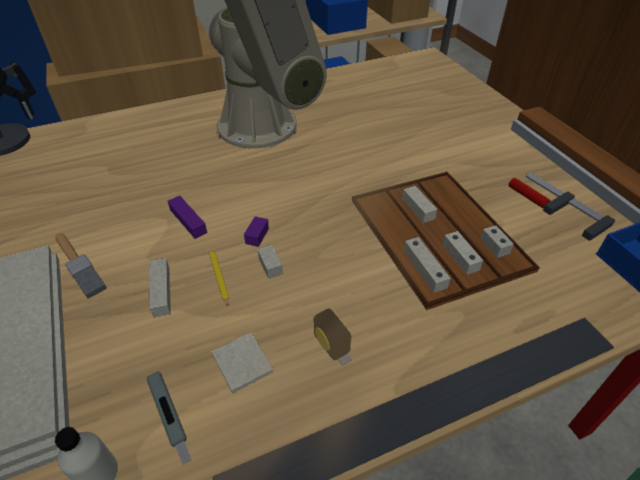

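The loose white candidates in the top view are:
- short strip at (373,244)
- long strip at (459,254)
- purple look-alikes at (372,282) and (424,326), not meant
- square scrap at (418,171), not meant
- 90 mm strip already in the rack at (227,252), not meant

The patterns are short at (195,186), middle at (228,187) and long at (262,188). Next I check this in a close crop and measure.

```bash
cat > h.py <<'E'
import numpy as np, cv2
from workcell import env
from scipy.spatial.transform import Rotation as R
def ray(n,px,z,T=None):
    m=env.camera_model(n);K=m["camera_matrix"]
    if n=="wrist":
        W=T@m["T_tool_cam"]
    else: W=np.linalg.inv(m["camera_from_world"])
    px=np.atleast_2d(px).astype(float)
    d=np.c_[(px[:,0]-K[0,2])/K[0,0],(px[:,1]-K[1,2])/K[1,1],np.ones(len(px))]@W[:3,:3].T
    o=W[:3,3]; return o+d*((z-o[2])/d[:,2])[:,None]
def tool():
    s=env.get_state();q=s["orientation"];T=np.eye(4)
    T[:3,:3]=R.from_quat([q[1],q[2],q[3],q[0]]).as_matrix();T[:3,3]=s["tcp_pos"];return T
def blob(im,n,c,z,T=None,thr=None,r=40):
    hsv=cv2.cvtColor(im,cv2.COLOR_RGB2HSV)
    m=((hsv[...,1]<50)&(hsv[...,2]>(thr or 120))).astype(np.uint8)
    nl,l,st,_=cv2.connectedComponentsWithStats(m)
    i=l[c[1],c[0]]
    if i==0: print("no blob",c,hsv[c[1],c[0]]);return
    cs,_=cv2.findContours((l==i).astype(np.uint8),cv2.RETR_EXTERNAL,cv2.CHAIN_APPROX_NONE)
    P=ray(n,cs[0][:,0,:],z,T)[:,:2]
    rc=cv2.minAreaRect((P*1000).astype(np.float32))
    (cx,cy),(w,h),a=rc
    if w<h: a+=90;w,h=h,w
    a=(a+90)%180-90
    print(n,c,"area",st[i,4],"centre mm",round(cx,1),round(cy,1),"LxW",round(w,1),round(h,1),"ang",round(a,1))
    return cx,cy,a
E
python3 - <<'E'
from h import *
im=cv2.cvtColor(cv2.imread("pics/top0.png"),cv2.COLOR_BGR2RGB)
hsv=cv2.cvtColor(im,cv2.COLOR_RGB2HSV)
print(hsv[244,366:382].tolist())
for c,z in [((373,244),.03),((459,254),.03),((195,191),.04),((262,188),.04),((228,187),.04),((227,252),.04)]:
    blob(im,"top",c,z)
a=cv2.resize(im[140:300,170:290],None,fx=3.3,fy=3.3,interpolation=2)
b=cv2.resize(im[200:300,350:480],None,fx=3,fy=3,interpolation=2)
o=np.zeros((530,790,3),np.uint8);o[:a.shape[0],:a.shape[1]]=a;o[:b.shape[0],400:400+b.shape[1]]=b
cv2.imwrite("pics/crop.png",o[...,::-1])
E
```

```text
[[17, 59, 91], [18, 36, 107], [21, 32, 137], [22, 34, 136], [20, 33, 140], [19, 31, 138], [19, 31, 138], [21, 32, 134], [19, 33, 132], [19, 31, 132], [22, 35, 133], [23, 31, 132], [20, 34, 135], [18, 49, 136], [17, 103, 134], [17, 110, 146]]
top (373, 244) area 272 centre mm 519.1 -137.6 LxW 55.3 27.4 ang -0.1
top (459, 254) area 556 centre mm 497.4 -352.5 LxW 117.4 29.4 ang -9.5
no blob (195, 191) [ 8 17 59]
top (262, 188) area 506 centre mm 656.2 141.8 LxW 117.2 30.3 ang -1.6
top (228, 187) area 361 centre mm 658.8 225.5 LxW 84.8 30.1 ang -1.3
top (227, 252) area 430 centre mm 496.1 224.9 LxW 86.7 27.1 ang 1.7
```

View pics/crop.png

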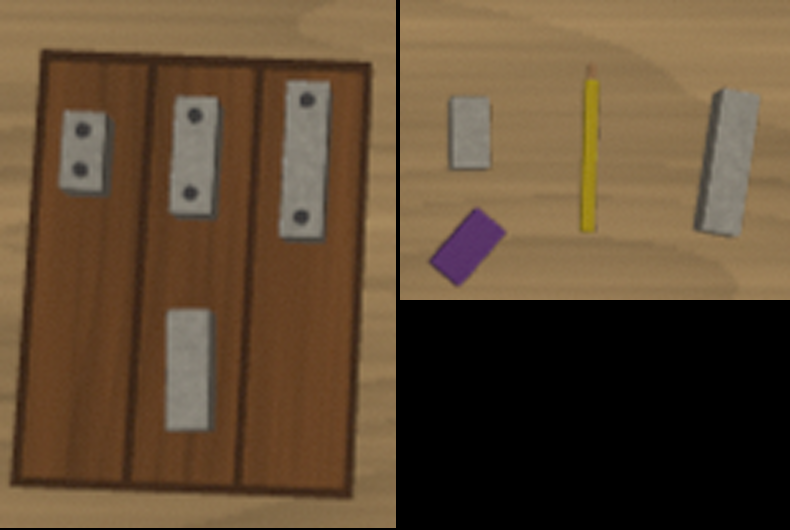

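The crop shows the white short strip (left), pencil, white long strip (right) and purple look-alike. In the rack, the short pattern is in the left row (+y) and the long pattern in the right row. Next I measure the short pattern, cross-check in the scene view and plan the moves.

```bash
cat >> h.py <<'E'
def plan(x,y,z,yaw,n=None):
    """rows (constant twist) to TCP x,y,z (m), strip axis yaw deg"""
    from scipy.linalg import logm
    T=tool();a=np.radians(yaw);Y=np.array([-np.sin(a),np.cos(a),0]);
    if Y@T[:3,1]<0:Y=-Y
    X=np.array([0,0,-1.]);G=np.eye(4);G[:3,:3]=np.c_[X,Y,np.cross(X,Y)];G[:3,3]=[x,y,z]
    D=np.linalg.inv(T)@G
    L=np.real(logm(D));w=np.degrees([L[2,1],L[0,2],L[1,0]]);v=L[:3,3]*100
    k=max(np.linalg.norm(v)/4,np.linalg.norm(w)/7);n=n or int(np.ceil(k))
    print("n",n,"per row:",np.round(np.r_[v,w]/n,2).tolist(),"total",np.round(np.r_[v,w],2).tolist())
def st():
    s=env.get_state();print("t",round(s["clock"],2),"q",np.round(s["joint_pos"],2).tolist(),"tcp",np.round(s["tcp_pos"],4).tolist(),"F",np.round(s["wrist_force"],1).tolist(),"gap",round(s["finger_gap"],4))
    T=tool();print("tool y",np.round(T[:3,1],3).tolist(),"x",np.round(T[:3,0],3).tolist())
E
python3 - <<'E'
from h import *
im=cv2.cvtColor(cv2.imread("pics/top0.png"),cv2.COLOR_BGR2RGB)
sc=cv2.cvtColor(cv2.imread("pics/scene0.png"),cv2.COLOR_BGR2RGB)
blob(im,"top",(199,187),.04)
blob(im,"top",(195,186),.04)
for c,z in [((270,258),.03),((160,275),.03),((496,232),.04),((425,258),.04)]: blob(sc,"scene",c,z,thr=135)
st(); plan(.519,-.138,.20,0)
E
```

```text
top (199, 187) area 205 centre mm 661.5 309.5 LxW 56.3 30.1 ang -1.4
top (195, 186) area 205 centre mm 661.5 309.5 LxW 56.3 30.1 ang -1.4
no blob (270, 258) [ 30  12 127]
no blob (160, 275) [ 34  16 128]
no blob (496, 232) [45  7 75]
no blob (425, 258) [ 30  16 127]
t 0.1 q [-1.36, 0.31, 0.05, 1.3, 0.0, 1.43] tcp [0.1986, -0.5391, 0.2305] F [-0.1, 0.3, -0.0] gap 0.0854
tool y [0.345, -0.938, -0.002] x [-0.0, 0.002, -1.0]
n 13 per row: [0.24, -2.62, -2.98, 1.55, 0.0, 0.01] total [3.08, -34.04, -38.79, 20.21, 0.0, 0.09]
```

>>> {"api": "drive_tool", "payload": {
  "plan": [
    [[0.24,-2.62,-2.98,1.55,0,0,1],[0.24,-2.62,-2.98,1.55,0,0,1],[0.24,-2.62,-2.98,1.55,0,0,1],[0.24,-2.62,-2.98,1.55,0,0,1],[0.24,-2.62,-2.98,1.55,0,0,1]]
  ],
  "squeeze": 40
}}

```text
clock: 0.52
tcp_pos: [0.3026, -0.3688, 0.2188]
orientation: [-0.076, -0.703, -0.076, 0.703]
wrist_force: [0.3, -0.6, 0.1]
finger_gap: 0.0851
```

>>> {"api": "drive_tool", "payload": {
  "plan": [
    [[0.24,-2.62,-2.98,1.55,0,0,1],[0.24,-2.62,-2.98,1.55,0,0,1],[0.24,-2.62,-2.98,1.55,0,0,1],[0.24,-2.62,-2.98,1.55,0,0,1],[0.24,-2.62,-2.98,1.55,0,0,1]]
  ]
}}

```text
clock: 0.93
tcp_pos: [0.4286, -0.2153, 0.2071]
orientation: [-0.029, -0.706, -0.029, 0.707]
wrist_force: [0.3, -0.4, -0.2]
finger_gap: 0.0853
```

>>> {"api": "drive_tool", "payload": {
  "plan": [
    [[0.24,-2.62,-2.98,1.55,0,0,1],[0.24,-2.62,-2.98,1.55,0,0,1],[0.24,-2.62,-2.98,1.55,0,0,1],[0,0,0,0,0,0,1],[0,0,0,0,0,0,1]]
  ]
}}

```text
clock: 1.35
tcp_pos: [0.5137, -0.132, 0.1992]
orientation: [-0.002, -0.707, -0.002, 0.708]
wrist_force: [-0.8, -0.3, -0.4]
finger_gap: 0.0857
```

```bash
python3 - <<'E'
from h import *
st();T=tool();im=env.read_camera("wrist");cv2.imwrite("pics/w1.png",im[...,::-1]);np.save("w1.npy",T)
plan(.519,-.138,.20,0)
E
```

```text
t 1.35 q [-0.4, 0.24, -0.13, 1.2, -0.0, 2.73] tcp [0.5137, -0.132, 0.1992] F [-0.8, -0.3, -0.4] gap 0.0857
tool y [0.005, -1.0, -0.0] x [-0.001, 0.0, -1.0]
n 1 per row: [-0.06, 0.5, -0.62, 0.2, 0.1, 0.01] total [-0.06, 0.5, -0.62, 0.2, 0.1, 0.01]
```

View pics/w1.png

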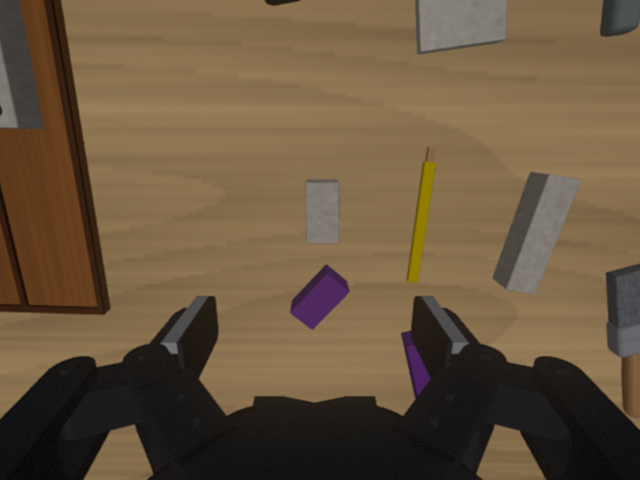

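The wrist view shows the white short strip at about (322,212) and purple at (320,297), clearly separate. Joint 6 would run out of range over the rack in this orientation, so I take the half-turned grasp.

```bash
python3 - <<'E'
from h import *
im=cv2.imread("pics/w1.png")[...,::-1].copy();T=np.load("w1.npy")
hsv=cv2.cvtColor(im,cv2.COLOR_RGB2HSV);print(hsv[178:248:4,322,1:].tolist());print(hsv[212,300:345:3,1:].tolist());
blob(im,"wrist",(322,215),.03,T,thr=125);blob(im,"wrist",(545,235),.03,T,thr=125)
E
```

```text
[[103, 131], [30, 103], [28, 127], [28, 127], [29, 125], [26, 128], [29, 124], [26, 129], [27, 124], [26, 127], [25, 122], [28, 127], [28, 126], [28, 128], [26, 127], [26, 129], [34, 129], [109, 141]]
[[107, 136], [106, 135], [36, 122], [25, 130], [28, 129], [26, 127], [26, 126], [29, 125], [27, 123], [27, 122], [29, 125], [27, 124], [27, 124], [95, 121], [108, 137]]
wrist (322, 215) area 1284 centre mm 518.8 -139.5 LxW 57.8 30.0 ang 0.3
no blob (545, 235) [ 17  29 124]
```

>>> {"api": "drive_tool", "payload": {
  "plan": [
    [[0,0,0,-7.1,0,0,1],[0,0,0,-7.1,0,0,1],[0,0,0,-7.1,0,0,1],[0,0,0,-7.1,0,0,1],[0,0,0,-7.1,0,0,1]]
  ]
}}

```text
clock: 1.82
tcp_pos: [0.5117, -0.1353, 0.2001]
orientation: [-0.217, -0.673, -0.217, 0.673]
wrist_force: [0.2, -0.2, 0.1]
finger_gap: 0.0853
```

>>> {"api": "drive_tool", "payload": {
  "plan": [
    [[0,0,0,-7.1,0,0,1],[0,0,0,-7.1,0,0,1],[0,0,0,-7.1,0,0,1],[0,0,0,-7.1,0,0,1],[0,0,0,-7.1,0,0,1]]
  ]
}}

```text
clock: 2.23
tcp_pos: [0.5117, -0.1354, 0.2002]
orientation: [-0.412, -0.575, -0.412, 0.575]
wrist_force: [-0.2, 0.3, 0.4]
finger_gap: 0.085
```

>>> {"api": "drive_tool", "payload": {
  "plan": [
    [[0,0,0,-7.1,0,0,1],[0,0,0,-7.1,0,0,1],[0,0,0,-7.1,0,0,1],[0,0,0,-7.1,0,0,1],[0,0,0,-7.1,0,0,1]]
  ]
}}

```text
clock: 2.65
tcp_pos: [0.5117, -0.1354, 0.2002]
orientation: [0.567, 0.422, 0.568, -0.422]
wrist_force: [0.2, -0.1, -0.1]
finger_gap: 0.0854
```

>>> {"api": "drive_tool", "payload": {
  "plan": [
    [[0,0,0,-7.1,0,0,1],[0,0,0,-7.1,0,0,1],[0,0,0,-7.1,0,0,1],[0,0,0,-7.1,0,0,1],[0,0,0,-7.1,0,0,1]]
  ]
}}

```text
clock: 3.07
tcp_pos: [0.5117, -0.1354, 0.2002]
orientation: [0.669, 0.229, 0.669, -0.229]
wrist_force: [0.5, 0.7, 0.3]
finger_gap: 0.0857
```

>>> {"api": "drive_tool", "payload": {
  "plan": [
    [[0,0,0,-7.1,0,0,1],[0,0,0,-7.1,0,0,1],[0,0,0,-7.1,0,0,1],[0,0,0,-7.1,0,0,1],[0,0,0,-7.1,0,0,1]]
  ]
}}

```text
clock: 3.48
tcp_pos: [0.5117, -0.1354, 0.2002]
orientation: [0.707, 0.014, 0.707, -0.014]
wrist_force: [-0.1, -0.7, -0.2]
finger_gap: 0.0854
```

```bash
python3 - <<'E'
from h import *
st();plan(.519,-.138,.20,0);plan(.519,-.138,.10,0)
E
```

```text
t 3.48 q [-0.41, 0.24, -0.13, 1.2, -0.0, -0.37] tcp [0.5117, -0.1354, 0.2002] F [-0.1, -0.7, -0.2] gap 0.0854
tool y [0.039, 0.999, -0.0] x [-0.001, -0.0, -1.0]
n 1 per row: [0.02, -0.24, 0.73, -2.24, -0.03, 0.01] total [0.02, -0.24, 0.73, -2.24, -0.03, 0.01]
n 3 per row: [3.34, -0.08, 0.25, -0.75, -0.01, 0.0] total [10.02, -0.24, 0.74, -2.24, -0.03, 0.01]
```

>>> {"api": "drive_tool", "payload": {
  "plan": [
    [[3.3,-0.1,0.25,-0.75,0,0,1],[3.3,-0.1,0.25,-0.75,0,0,1],[3.3,-0.1,0.25,-0.75,0,0,1],[0,0,0,0,0,0,1],[0,0,0,0,0,0,1]]
  ]
}}

```text
clock: 3.9
tcp_pos: [0.5179, -0.1376, 0.1]
orientation: [0.706, 0.003, 0.709, -0.001]
wrist_force: [-0.3, 0.7, -0.7]
finger_gap: 0.0855
```

```bash
python3 - <<'E'
from h import *
st();T=tool();im=env.read_camera("wrist");cv2.imwrite("pics/w2.png",im[...,::-1]);np.save("w2.npy",T)
plan(.519,-.1388,.004,0)
E
```

```text
t 3.9 q [-0.41, 0.32, -0.28, 0.98, -0.0, -0.4] tcp [0.5179, -0.1376, 0.1] F [-0.3, 0.7, -0.7] gap 0.0855
tool y [0.006, 1.0, 0.002] x [-0.005, 0.002, -1.0]
n 3 per row: [3.26, -0.03, -0.02, -0.1, -0.02, -0.0] total [9.78, -0.08, -0.05, -0.31, -0.05, -0.01]
```

View pics/w2.png

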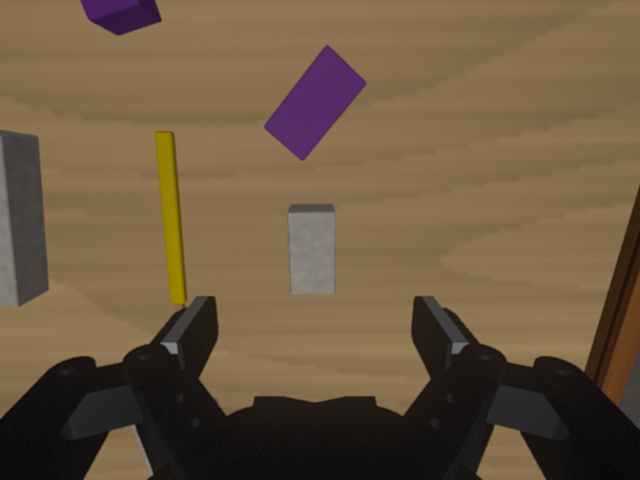

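```bash
python3 - <<'E'
from h import *
im=cv2.imread("pics/w2.png")[...,::-1].copy();T=np.load("w2.npy")
blob(im,"wrist",(312,250),.03,T,thr=110)
# top-face corners
print(ray("wrist",[[288.5,213],[335.5,213],[290,294.5],[336,294.5]],.03,T)[:,:2]*1000)
E
```

```text
wrist (312, 250) area 3719 centre mm 518.3 -139.1 LxW 58.7 30.7 ang 0.7
[[ 489.51234892 -153.9432527 ]
 [ 489.69297251 -123.13487192]
 [ 548.07107894 -154.49463247]
 [ 548.27937853 -122.03963663]]
```

The strip measures 59 x 31 mm, centred at (0.5188, −0.1388) and aligned with x. I descend and grip.

>>> {"api": "drive_tool", "payload": {
  "plan": [
    [[3.2,-0.03,0.03,-0.1,0,0,1],[3.2,-0.03,0,-0.1,0,0,1],[3.1,-0.03,0,-0.1,0,0,1],[0,0,0,0,0,0,1],[0,0,0,0,0,0,1]]
  ]
}}

```text
clock: 4.37
tcp_pos: [0.5205, -0.1384, 0.0072]
orientation: [0.707, -0.0, 0.707, 0.0]
wrist_force: [0.2, 0.2, 0.1]
finger_gap: 0.0854
```

>>> {"api": "drive_tool", "payload": {
  "plan": [
    [[0,0,0,0,0,0,0],[0,0,0,0,0,0,0],[0,0,0,0,0,0,0],[0,0,0,0,0,0,0],[0,0,0,0,0,0,0]]
  ]
}}

```text
clock: 4.78
tcp_pos: [0.5218, -0.1385, 0.0077]
orientation: [0.708, -0.001, 0.706, 0.0]
wrist_force: [-0.6, 0.2, 4.9]
finger_gap: 0.0314
```

>>> {"api": "drive_tool", "payload": {
  "plan": [
    [[0,0,0,0,0,0,0],[0,0,0,0,0,0,0],[0,0,0,0,0,0,0],[0,0,0,0,0,0,0],[0,0,0,0,0,0,0]]
  ]
}}

```text
clock: 5.2
tcp_pos: [0.5218, -0.1385, 0.0076]
orientation: [0.708, -0.001, 0.706, 0.0]
wrist_force: [-0.5, 0.4, 5.6]
finger_gap: 0.0311
```

>>> {"api": "drive_tool", "payload": {
  "plan": [
    [[-2.5,0,0,0,0,0,0],[-3,0,0,0,0,0,0],[-3,0,0,0,0,0,0],[-1,0,0,0,0,0,0],[0,0,0,0,0,0,0]]
  ]
}}

```text
clock: 5.62
tcp_pos: [0.523, -0.139, 0.1046]
orientation: [0.709, -0.002, 0.705, -0.0]
wrist_force: [0.2, -0.1, -1.0]
finger_gap: 0.0316
```

```bash
python3 - <<'E'
from h import *
st();T=tool();im=env.read_camera("wrist");cv2.imwrite("pics/w3.png",im[...,::-1])
plan(.5095,.3138,.09,-1.6)
E
```

```text
t 5.62 q [-0.41, 0.32, -0.27, 0.98, -0.0, -0.41] tcp [0.523, -0.139, 0.1046] F [0.2, -0.1, -1.0] gap 0.0316
tool y [-0.002, 1.0, -0.003] x [0.006, -0.003, -1.0]
n 12 per row: [0.1, 3.77, -0.15, 0.14, 0.02, 0.01] total [1.21, 45.21, -1.81, 1.72, 0.18, 0.08]
```

View pics/w3.png

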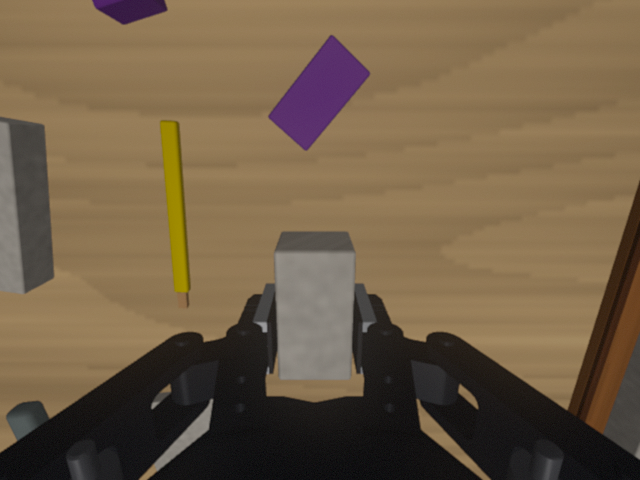

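The strip is held squarely between the pads at (315,315). I carry it to the short row.

>>> {"api": "drive_tool", "payload": {
  "plan": [
    [[0.1,3.7,-0.15,0.15,0,0,0],[0.1,3.7,-0.15,0.15,0,0,0],[0.1,3.7,-0.15,0.15,0,0,0],[0.1,3.7,-0.15,0.15,0,0,0],[0.1,3.7,-0.15,0.15,0,0,0]]
  ]
}}

```text
clock: 6.08
tcp_pos: [0.5119, 0.0485, 0.0939]
orientation: [0.706, 0.004, 0.708, -0.004]
wrist_force: [0.7, -0.2, -0.4]
finger_gap: 0.0309
```

>>> {"api": "drive_tool", "payload": {
  "plan": [
    [[0.1,3.7,-0.15,0.15,0,0,0],[0.1,3.7,-0.15,0.15,0,0,0],[0.1,3.7,-0.15,0.15,0,0,0],[0.1,3.7,-0.15,0.15,0,0,0],[0.1,3.7,-0.15,0.15,0,0,0]]
  ]
}}

```text
clock: 6.5
tcp_pos: [0.5074, 0.2334, 0.0887]
orientation: [0.706, 0.008, 0.708, -0.009]
wrist_force: [0.8, -0.8, 0.2]
finger_gap: 0.0311
```

>>> {"api": "drive_tool", "payload": {
  "plan": [
    [[0.1,3.7,-0.15,0.15,0,0,0],[0.1,3.7,-0.15,0.15,0,0,0],[0,0.8,0,0,0,0,0],[0,0,0,0,0,0,0],[0,0,0,0,0,0,0]]
  ]
}}

```text
clock: 6.92
tcp_pos: [0.5071, 0.3136, 0.0871]
orientation: [0.706, 0.009, 0.708, -0.011]
wrist_force: [0.1, -1.3, -0.4]
finger_gap: 0.0312
```

```bash
python3 - <<'E'
from h import *
st();T=tool();np.save("w4.npy",T);im=env.read_camera("wrist");cv2.imwrite("pics/w4.png",im[...,::-1])
plan(.5095,.3138,.09,-1.6)
E
```

```text
t 6.92 q [0.42, 0.43, -0.14, 1.0, -0.0, 0.45] tcp [0.5071, 0.3136, 0.0871] F [0.1, -1.3, -0.4] gap 0.0312
tool y [0.028, 1.0, -0.002] x [-0.003, -0.002, -1.0]
n 1 per row: [-0.25, 0.1, 0.21, -0.1, -0.15, 0.11] total [-0.25, 0.1, 0.21, -0.1, -0.15, 0.11]
```

View pics/w4.png

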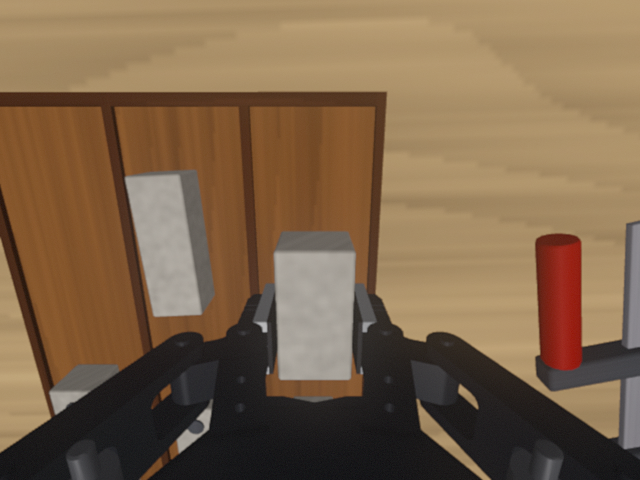

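```bash
python3 - <<'E'
from h import *
T=np.load("w4.npy")
print((ray("wrist",[[245,108],[252,230],[380.5,108],[375,230],[300,99]],.014,T)*1000).round(1))
E
```

```text
[[413.3 274.1  14. ]
 [490.1 272.1  14. ]
 [415.6 356.6  14. ]
 [492.4 355.1  14. ]
 [409.1 307.8  14. ]]
```

>>> {"api": "drive_tool", "payload": {
  "plan": [
    [[2.2,0,0.15,0,0,0,0],[2.2,0,0,0,0,0,0],[1.6,0,0,0,0,0,0],[0.5,0,0,0,0,0,0],[0,0,0,0,0,0,0]]
  ]
}}

```text
clock: 7.38
tcp_pos: [0.5087, 0.3116, 0.0223]
orientation: [0.706, 0.011, 0.708, -0.012]
wrist_force: [0.1, -0.5, -0.1]
finger_gap: 0.0311
```

```bash
python3 - <<'E'
from h import *
st();plan(.509,.3135,.018,-1.5)
E
```

```text
t 7.38 q [0.42, 0.5, -0.22, 0.86, -0.0, 0.45] tcp [0.5087, 0.3116, 0.0223] F [0.1, -0.5, -0.1] gap 0.0311
tool y [0.032, 0.999, -0.002] x [-0.004, -0.002, -1.0]
n 1 per row: [0.43, 0.19, 0.03, -0.32, -0.21, 0.12] total [0.43, 0.19, 0.03, -0.32, -0.21, 0.12]
```

>>> {"api": "drive_tool", "payload": {
  "plan": [
    [[0.2,0.2,0,-0.3,0,0,0],[0.2,0,0,0,0,0,0],[0,0,0,0,0,0,0],[0,0,0,0,0,0,0],[0,0,0,0,0,0,0]]
  ]
}}

```text
clock: 7.8
tcp_pos: [0.5104, 0.3163, 0.0208]
orientation: [0.707, 0.009, 0.707, -0.008]
wrist_force: [-0.1, -0.1, -0.4]
finger_gap: 0.0314
```

>>> {"api": "drive_tool", "payload": {
  "plan": [
    [[0.1,-0.2,0,0,0,0,0],[0.1,0,0,0,0,0,0],[0,0,0,0,0,0,0],[0,0,0,0,0,0,0],[0,0,0,0,0,0,0]]
  ]
}}

```text
clock: 8.22
tcp_pos: [0.5099, 0.3141, 0.018]
orientation: [0.707, 0.008, 0.707, -0.009]
wrist_force: [-0.3, -0.5, 0.1]
finger_gap: 0.0309
```

>>> {"api": "drive_tool", "payload": {
  "plan": [
    [[0.1,0,0,0,0,0,0],[0,0,0,0,0,0,0],[0,0,0,0,0,0,0],[0,0,0,0,0,0,0],[0,0,0,0,0,0,0]]
  ]
}}

```text
clock: 8.63
tcp_pos: [0.51, 0.3141, 0.0177]
orientation: [0.707, 0.009, 0.707, -0.008]
wrist_force: [-2.2, -0.3, 5.2]
finger_gap: 0.0312
```

Light floor contact (about 5 N). I let go with a narrow opening so the fingers stay between the fences, then rise.

>>> {"api": "drive_tool", "payload": {
  "plan": [
    [[0,0,0,0,0,0,0.5],[0,0,0,0,0,0,0.5],[0,0,0,0,0,0,0.5],[0,0,0,0,0,0,0.5],[0,0,0,0,0,0,0.5]]
  ]
}}

```text
clock: 9.05
tcp_pos: [0.5099, 0.314, 0.0168]
orientation: [0.707, 0.008, 0.707, -0.009]
wrist_force: [-0.4, 0.3, 0.4]
finger_gap: 0.0426
```

>>> {"api": "drive_tool", "payload": {
  "plan": [
    [[-1,0,0,0,0,0,0.5],[-2,0,0,0,0,0,0.5],[-3,0,0,0,0,0,0.5],[-4,0,0,0,0,0,0.5],[-2,0,0,0,0,0,0.5]]
  ]
}}

```text
clock: 9.47
tcp_pos: [0.5113, 0.3147, 0.142]
orientation: [0.709, 0.009, 0.705, -0.008]
wrist_force: [-0.7, 0.9, -0.3]
finger_gap: 0.0428
```

```bash
python3 - <<'E'
from h import *
st();T=tool();np.save("w5.npy",T);im=env.read_camera("wrist");cv2.imwrite("pics/w5.png",im[...,::-1])
t=cv2.cvtColor(cv2.imread("pics/top0.png"),cv2.COLOR_BGR2RGB)
blob(im,"wrist",(315,330),.04,T,thr=110)
plan(.500,-.3525,.13,-9.5)
E
```

```text
t 9.47 q [0.42, 0.4, -0.06, 1.11, -0.0, 0.44] tcp [0.5113, 0.3147, 0.142] F [-0.7, 0.9, -0.3] gap 0.0428
tool y [0.024, 1.0, 0.002] x [0.004, 0.002, -1.0]
no blob (315, 330) [ 15 171 128]
n 17 per row: [0.08, -3.92, 0.3, 0.48, 0.03, -0.02] total [1.41, -66.69, 5.02, 8.12, 0.53, -0.29]
```

View pics/w5.png

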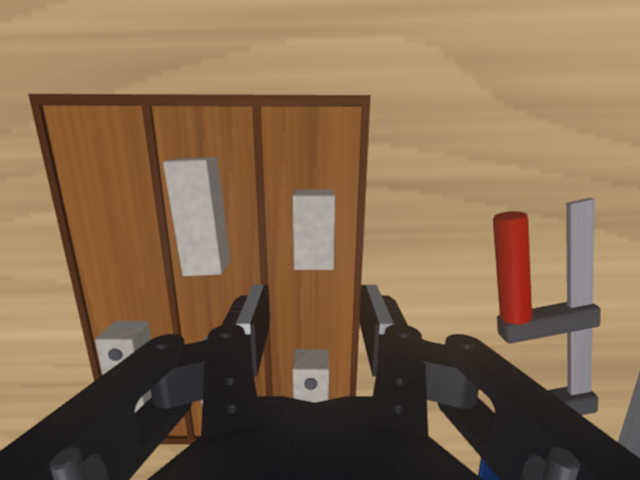

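The short strip lies flat in its row at (313,232), centred between the fences at 262 and 362. Next is the long strip.

>>> {"api": "drive_tool", "payload": {
  "plan": [
    [[0.1,-3.7,0.3,0.45,0,0,0.5],[0.1,-3.7,0.3,0.45,0,0,0.5],[0.1,-3.7,0.3,0.45,0,0,1],[0.1,-3.7,0.3,0.45,0,0,1],[0.1,-3.7,0.3,0.45,0,0,1]]
  ]
}}

```text
clock: 9.93
tcp_pos: [0.5174, 0.1272, 0.1326]
orientation: [0.707, 0.022, 0.706, -0.022]
wrist_force: [-0.0, -0.0, -0.7]
finger_gap: 0.0769
```

>>> {"api": "drive_tool", "payload": {
  "plan": [
    [[0.1,-3.7,0.3,0.45,0,0,1],[0.1,-3.7,0.3,0.45,0,0,1],[0.1,-3.7,0.3,0.45,0,0,1],[0.1,-3.7,0.3,0.45,0,0,1],[0.1,-3.7,0.3,0.45,0,0,1]]
  ]
}}

```text
clock: 10.35
tcp_pos: [0.5177, -0.0588, 0.1276]
orientation: [0.706, 0.036, 0.706, -0.036]
wrist_force: [0.6, -0.1, 0.1]
finger_gap: 0.0851
```

>>> {"api": "drive_tool", "payload": {
  "plan": [
    [[0.1,-3.7,0.3,0.45,0,0,1],[0.1,-3.7,0.3,0.45,0,0,1],[0.1,-3.7,0.3,0.45,0,0,1],[0.1,-3.7,0.3,0.45,0,0,1],[0,-3.7,0.3,0.45,0,0,1]]
  ]
}}

```text
clock: 10.77
tcp_pos: [0.5105, -0.2442, 0.1235]
orientation: [0.705, 0.05, 0.705, -0.05]
wrist_force: [1.3, 0.6, 0.3]
finger_gap: 0.0853
```

>>> {"api": "drive_tool", "payload": {
  "plan": [
    [[0,-3.7,0.2,0.45,0,0,1],[0,-3.7,0.2,0.45,0,0,1],[0,-3.7,0.2,0.45,0,0,1],[0,0,0,0,0,0,1],[0,0,0,0,0,0,1]]
  ]
}}

```text
clock: 11.18
tcp_pos: [0.4996, -0.3553, 0.1231]
orientation: [0.705, 0.06, 0.704, -0.06]
wrist_force: [0.8, 0.8, -0.5]
finger_gap: 0.0855
```

```bash
python3 - <<'E'
from h import *
st();T=tool();np.save("w6.npy",T);im=env.read_camera("wrist");cv2.imwrite("pics/w6.png",im[...,::-1])
plan(.500,-.3525,.13,-9.5)
E
```

```text
t 11.18 q [-0.75, 0.44, -0.04, 1.09, -0.0, -0.58] tcp [0.4996, -0.3553, 0.1231] F [0.8, 0.8, -0.5] gap 0.0855
tool y [0.168, 0.986, -0.0] x [0.0, -0.0, -1.0]
n 1 per row: [-0.69, 0.11, 0.01, -0.08, -0.02, -0.03] total [-0.69, 0.11, 0.01, -0.08, -0.02, -0.03]
```

View pics/w6.png

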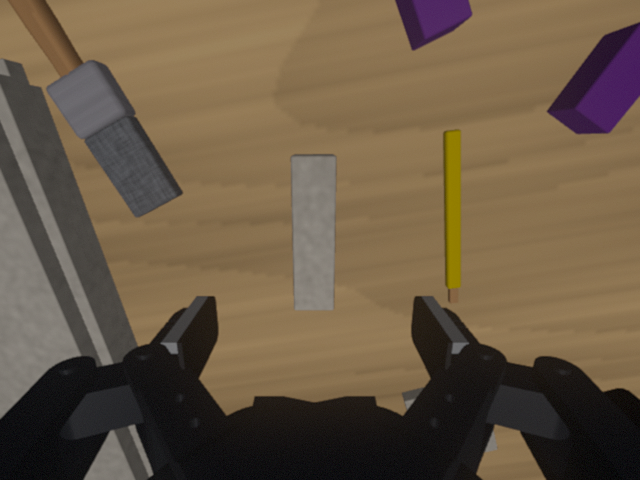

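```bash
python3 - <<'E'
from h import *
im=cv2.imread("pics/w6.png")[...,::-1].copy();T=np.load("w6.npy")
cx,cy,a=blob(im,"wrist",(314,230),.03,T,thr=100)
P=ray("wrist",[[291,156],[336,156],[294,310.5],[334.5,310.5]],.03,T)[:,:2]*1000
print(P.round(1),P.mean(0)); plan(cx/1e3,cy/1e3,.006,a)
E
```

```text
wrist (314, 230) area 6504 centre mm 495.3 -355.1 LxW 117.9 31.3 ang -9.6
[[ 434.6 -360.4]
 [ 439.9 -329.7]
 [ 552.2 -380.5]
 [ 557.6 -348.7]] [ 496.06717208 -354.81501552]
n 3 per row: [3.9, -0.07, -0.14, -0.0, -0.01, -0.01] total [11.71, -0.22, -0.41, -0.0, -0.02, -0.03]
```

>>> {"api": "drive_tool", "payload": {
  "plan": [
    [[3.5,-0.1,-0.4,0,0,0,1],[3.5,0,0,0,0,0,1],[3.5,0,0,0,0,0,1],[1.1,0,0,0,0,0,1],[0,0,0,0,0,0,1]]
  ]
}}

```text
clock: 11.65
tcp_pos: [0.494, -0.3497, 0.004]
orientation: [0.703, 0.06, 0.707, -0.056]
wrist_force: [0.2, 0.4, -0.7]
finger_gap: 0.0855
```

>>> {"api": "drive_tool", "payload": {
  "plan": [
    [[0,0,0,0,0,0,0],[0,0,0,0,0,0,0],[0,0,0,0,0,0,0],[0,0,0,0,0,0,0],[0,0,0,0,0,0,0]]
  ]
}}

```text
clock: 12.07
tcp_pos: [0.4974, -0.3545, 0.0092]
orientation: [0.706, 0.058, 0.704, -0.059]
wrist_force: [0.8, -0.4, 4.7]
finger_gap: 0.0313
```

>>> {"api": "drive_tool", "payload": {
  "plan": [
    [[0,0,0,0,0,0,0],[0,0,0,0,0,0,0],[0,0,0,0,0,0,0],[0,0,0,0,0,0,0],[0,0,0,0,0,0,0]]
  ]
}}

```text
clock: 12.48
tcp_pos: [0.4973, -0.3545, 0.0092]
orientation: [0.706, 0.058, 0.704, -0.059]
wrist_force: [0.7, 0.2, 6.6]
finger_gap: 0.0313
```

>>> {"api": "drive_tool", "payload": {
  "plan": [
    [[-2.5,0,0,0,0,0,0],[-3,0,0,0,0,0,0],[-3,0,0,0,0,0,0],[-1.5,0,0,0,0,0,0],[0,0,0,0,0,0,0]]
  ]
}}

```text
clock: 12.9
tcp_pos: [0.4984, -0.3555, 0.1122]
orientation: [0.707, 0.057, 0.702, -0.06]
wrist_force: [0.7, -0.5, -0.2]
finger_gap: 0.031
```

```bash
python3 - <<'E'
from h import *
st();T=tool();im=env.read_camera("wrist");cv2.imwrite("pics/w7.png",im[...,::-1]);np.save("w7.npy",T)
plan(.5013,.146,.10,-1.6)
E
```

```text
t 12.9 q [-0.75, 0.43, -0.07, 1.05, -0.0, -0.59] tcp [0.4984, -0.3555, 0.1122] F [0.7, -0.5, -0.2] gap 0.031
tool y [0.165, 0.986, -0.005] x [0.006, -0.006, -1.0]
n 13 per row: [0.07, 3.84, -0.34, -0.61, 0.02, 0.01] total [0.88, 49.91, -4.46, -7.9, 0.23, 0.18]
```

View pics/w7.png

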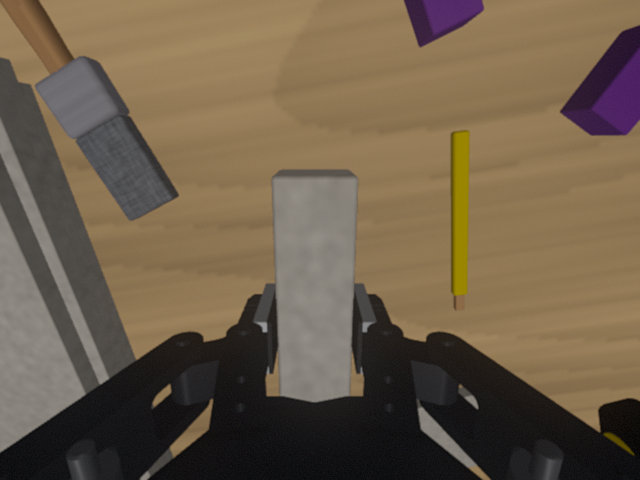

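The long strip is held squarely at (315,285). I carry it to the long row.

>>> {"api": "drive_tool", "payload": {
  "plan": [
    [[0.05,3.55,-0.31,-0.56,0,0,0],[0.05,3.55,-0.31,-0.56,0,0,0],[0.05,3.55,-0.31,-0.56,0,0,0],[0.05,3.55,-0.31,-0.56,0,0,0],[0.05,3.55,-0.31,-0.56,0,0,0]]
  ]
}}

```text
clock: 13.37
tcp_pos: [0.5052, -0.1736, 0.1027]
orientation: [0.705, 0.042, 0.707, -0.041]
wrist_force: [-0.6, -0.4, -0.9]
finger_gap: 0.0314
```

>>> {"api": "drive_tool", "payload": {
  "plan": [
    [[0.05,3.55,-0.31,-0.56,0,0,0],[0.05,3.55,-0.31,-0.56,0,0,0],[0.05,3.55,-0.31,-0.56,0,0,0],[0.05,3.55,-0.31,-0.56,0,0,0],[0.05,3.55,-0.31,-0.56,0,0,0]]
  ]
}}

```text
clock: 13.78
tcp_pos: [0.5069, 0.0044, 0.1004]
orientation: [0.706, 0.024, 0.708, -0.024]
wrist_force: [-0.4, 0.4, -0.6]
finger_gap: 0.0314
```

>>> {"api": "drive_tool", "payload": {
  "plan": [
    [[0.05,3.55,-0.31,-0.56,0,0,0],[0.05,3.55,-0.31,-0.56,0,0,0],[0.05,3.55,-0.31,-0.56,0,0,0],[0.05,3.55,-0.31,-0.56,0,0,0],[0,0,0,0,0,0,0]]
  ]
}}

```text
clock: 14.2
tcp_pos: [0.5015, 0.1502, 0.0984]
orientation: [0.706, 0.008, 0.708, -0.007]
wrist_force: [-0.5, 0.2, -1.0]
finger_gap: 0.0311
```

>>> {"api": "drive_tool", "payload": {
  "plan": [
    [[0,0,0,0,0,0,0],[0,0,0,0,0,0,0],[0,0,0,0,0,0,0],[0,0,0,0,0,0,0],[0,0,0,0,0,0,0]]
  ]
}}

```text
clock: 14.62
tcp_pos: [0.5037, 0.1438, 0.0999]
orientation: [0.707, 0.011, 0.707, -0.011]
wrist_force: [-0.9, -0.2, -1.6]
finger_gap: 0.031
```

```bash
python3 - <<'E'
from h import *
st();T=tool();im=env.read_camera("wrist");cv2.imwrite("pics/w8.png",im[...,::-1]);np.save("w8.npy",T)
plan(.503,.146,.10,-1.6)
E
```

```text
t 14.62 q [0.12, 0.29, -0.32, 0.96, -0.0, 0.16] tcp [0.5037, 0.1438, 0.0999] F [-0.9, -0.2, -1.6] gap 0.031
tool y [0.031, 1.0, -0.0] x [-0.0, -0.0, -1.0]
n 1 per row: [-0.0, 0.21, -0.08, -0.16, -0.01, 0.01] total [-0.0, 0.21, -0.08, -0.16, -0.01, 0.01]
```

View pics/w8.png

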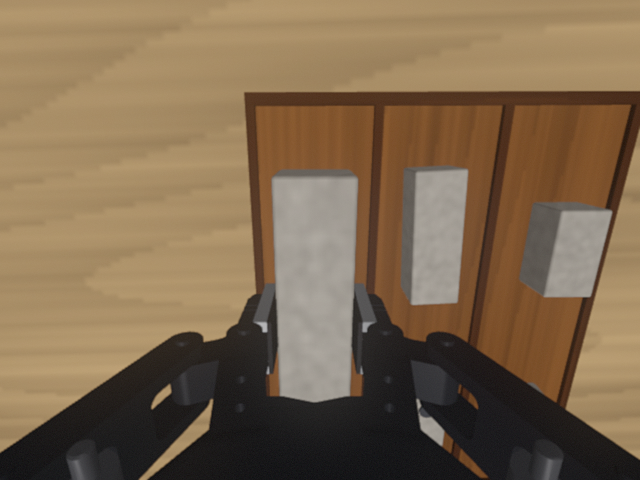

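```bash
python3 - <<'E'
from h import *
T=np.load("w8.npy")
print((ray("wrist",[[252,108],[259,240],[378.5,108],[373,240],[300,99]],.014,T)*1000).round(1))
E
```

```text
[[408.9 106.8  14. ]
 [497.7 104.3  14. ]
 [411.4 188.3  14. ]
 [500.3 186.5  14. ]
 [404.5 137.9  14. ]]
```

>>> {"api": "drive_tool", "payload": {
  "plan": [
    [[2.5,0.2,-0.05,-0.1,0,0,0],[2.5,0,0,0,0,0,0],[2,0,0,0,0,0,0],[0.5,0,0,0,0,0,0],[0,0,0,0,0,0,0]]
  ]
}}

```text
clock: 15.08
tcp_pos: [0.5017, 0.1463, 0.0236]
orientation: [0.706, 0.01, 0.708, -0.01]
wrist_force: [-1.0, -0.7, -2.0]
finger_gap: 0.0315
```

>>> {"api": "drive_tool", "payload": {
  "plan": [
    [[0,0,0,0,0,0,0],[0,0,0,0,0,0,0],[0,0,0,0,0,0,0],[0,0,0,0,0,0,0],[0,0,0,0,0,0,0]]
  ]
}}

```text
clock: 15.5
tcp_pos: [0.5038, 0.1471, 0.0259]
orientation: [0.708, 0.01, 0.706, -0.009]
wrist_force: [0.7, -0.1, -1.1]
finger_gap: 0.0313
```

>>> {"api": "drive_tool", "payload": {
  "plan": [
    [[0.3,-0.1,0,0,0,0,0],[0.2,0,0,0,0,0,0],[0,0,0,0,0,0,0],[0,0,0,0,0,0,0],[0,0,0,0,0,0,0]]
  ]
}}

```text
clock: 15.92
tcp_pos: [0.503, 0.146, 0.0199]
orientation: [0.707, 0.009, 0.707, -0.01]
wrist_force: [0.3, 0.4, -1.3]
finger_gap: 0.0312
```

>>> {"api": "drive_tool", "payload": {
  "plan": [
    [[0.1,0,0,0,0,0,0],[0,0,0,0,0,0,0],[0,0,0,0,0,0,0],[0,0,0,0,0,0,0],[0,0,0,0,0,0,0]]
  ]
}}

```text
clock: 16.33
tcp_pos: [0.5033, 0.1461, 0.0192]
orientation: [0.707, 0.01, 0.707, -0.01]
wrist_force: [-0.1, -1.2, 0.9]
finger_gap: 0.0312
```

>>> {"api": "drive_tool", "payload": {
  "plan": [
    [[0.1,0,0,0,0,0,0],[0,0,0,0,0,0,0],[0,0,0,0,0,0,0],[0,0,0,0,0,0,0],[0,0,0,0,0,0,0]]
  ]
}}

```text
clock: 16.75
tcp_pos: [0.5033, 0.1461, 0.0191]
orientation: [0.707, 0.009, 0.707, -0.01]
wrist_force: [-2.9, 0.1, 9.4]
finger_gap: 0.0312
```

>>> {"api": "drive_tool", "payload": {
  "plan": [
    [[0,0,0,0,0,0,0.5],[0,0,0,0,0,0,0.5],[0,0,0,0,0,0,0.5],[0,0,0,0,0,0,0.5],[0,0,0,0,0,0,0.5]]
  ]
}}

```text
clock: 17.17
tcp_pos: [0.503, 0.146, 0.0178]
orientation: [0.707, 0.01, 0.707, -0.01]
wrist_force: [-0.4, 0.2, -0.6]
finger_gap: 0.0425
```

>>> {"api": "drive_tool", "payload": {
  "plan": [
    [[-1,0,0,0,0,0,0.5],[-2,0,0,0,0,0,0.5],[-3,0,0,0,0,0,0.5],[-4,0,0,0,0,0,0.5],[-4,0,0,0,0,0,0.5]]
  ]
}}

```text
clock: 17.58
tcp_pos: [0.5021, 0.1459, 0.1595]
orientation: [0.706, 0.009, 0.708, -0.01]
wrist_force: [0.7, 0.9, 0.0]
finger_gap: 0.0429
```

>>> {"api": "drive_tool", "payload": {
  "plan": [
    [[-1,-3.9,0,0,0,0,0.5],[-1,-3.9,0,0,0,0,0.5],[0,-3.9,0,0,0,0,0.5],[0,-3.9,0,0,0,0,0.5],[0,-3.9,0,0,0,0,0.5]]
  ]
}}

```text
clock: 18.0
tcp_pos: [0.4978, -0.0504, 0.1794]
orientation: [0.708, 0.009, 0.706, -0.009]
wrist_force: [1.2, -0.1, -1.1]
finger_gap: 0.0429
```

>>> {"api": "drive_tool", "payload": {
  "plan": [
    [[0,-3.9,0,0,0,0,0.5],[0,-3.9,0,0,0,0,0.5],[0,-3.9,0,0,0,0,0.5],[0,-3.9,0,0,0,0,0.5],[0,-3.9,0,0,0,0,0.5]]
  ]
}}

```text
clock: 18.42
tcp_pos: [0.4921, -0.2457, 0.179]
orientation: [0.707, 0.009, 0.707, -0.01]
wrist_force: [0.5, 0.2, 0.0]
finger_gap: 0.0426
```

```bash
python3 - <<'E'
from h import *
st();im=env.read_camera("top");cv2.imwrite("pics/top1.png",im[...,::-1])
for c in [(195,186),(262,188),(228,187),(227,252),(193,252),(260,252)]: blob(im,"top",c,.04)
cv2.imwrite("pics/crop1.png",cv2.resize(im[140:300,160:400],None,fx=3.3,fy=3.3,interpolation=2)[...,::-1])
E
```

```text
t 18.42 q [-0.61, 0.29, -0.12, 1.16, 0.0, -0.58] tcp [0.4921, -0.2457, 0.179] F [0.5, 0.2, 0.0] gap 0.0426
tool y [0.027, 1.0, -0.0] x [0.001, -0.0, -1.0]
top (195, 186) area 219 centre mm 661.5 309.4 LxW 56.5 30.2 ang -1.2
top (262, 188) area 524 centre mm 656.1 141.7 LxW 117.5 30.4 ang -1.6
top (228, 187) area 371 centre mm 658.8 225.5 LxW 84.9 30.4 ang -1.5
top (227, 252) area 430 centre mm 496.1 224.9 LxW 86.7 27.1 ang 1.7
top (193, 252) area 286 centre mm 507.5 315.8 LxW 57.3 30.0 ang -0.7
top (260, 252) area 592 centre mm 503.0 147.9 LxW 118.2 30.5 ang -1.5
```

View pics/crop1.png

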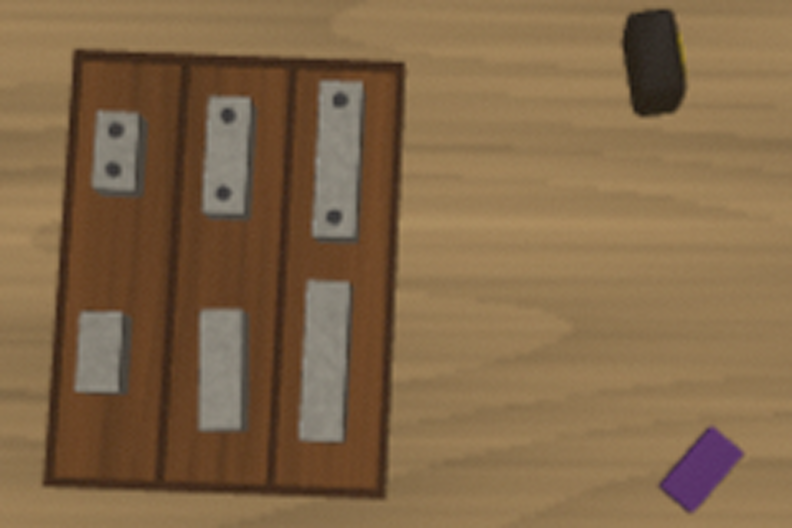

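The top view shows both strips flat in their matching rows: short at pixel (193,252), long at (260,252). They are within about 2 mm of the targets, the 90 mm strip has not moved, and the arm is clear.

```bash
python3 -c "
from workcell import env
print(env.hand_in())"
```

```text
the job is handed in; nothing more can be done
None
```

Both white strips are in their matching rows and let go, and the job is handed in at about 18.5 s of the 59 s allowed. I laid the short strip in the +y row first, then the long strip in the −y row.

- **Placement:** in the last top view both lie flat and lengthways. The short strip is 1–2 mm from its target at an angle of −0.7° and the long strip about 2 mm away at −1.5°, with the rows at about −1.5°. The top camera reads both about 2 mm farther towards +y than the wrist measurements, which is within the stated calibration.
- **Other things:** the 90 mm strip measures exactly where it was. I never went near the purple look-alikes. The one in the final crop looks unmoved; I did not re-measure them.
- **Forces:** the highest wrist force I read was about 10 N, and the arm ended clear of everything.
- **Failed checks:** the cross-check of the starting positions in the scene view gave no usable outlines, so I used the wrist camera for that instead.

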